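# Zero the slide reader, then hold the sample slide flush on its tilted stage

## Task

Zero the slide reader by pressing the plunger on its pedestal all the way down to its stop. Then pick up the slide carrier from the mat (it has an upright tab to grip), tilt it to match the reader's sloped stage plate and hold it flush against the plate, centred on the glass window and with its long side running straight up the slope, pressing gently so that the sprung plate gives about half of its 8 mm travel. Finish still gripping the carrier and pressing it there: do not let go, and leave the other things on the bench where they are.

Things in the scene. Friction and masses are not known exactly. Their poses are not given: they have to be found in the camera images.
- plunger (a joint): travel of the spring plunger head, 0 up, 0.012 m at its stop; straight down, about 2 N to start and 7 N at the stop; springs back when let go
- plunger_top (a point): centre of the flat top of the plunger head (grey disc, 34 mm across, 10 mm thick), 88 mm above the table when up; it stands on a white square pedestal, 90 mm wide and 45 mm high with a metal collar on top, to the left or right of the reader (the mat is on the other side)
- slide_mid (a point): centre (21 mm above the underside) of the loose slide carrier: flat white plate 96 mm long (x) x 44 wide (y) x 6 thick, glass showing at both ends, with an upright tab in the middle, 32 mm long (x) x 12 thick (y), its top 42 mm above the underside; z points along the tab. Either end may lead. About 90 g. Starts flat, tab up, on a black mat 170 x 120 x 6 mm
- window (a point): centre of the upper face of the reader's stage plate, in the middle of its small glass window: aluminium plate 110 mm long (x, up the slope, away from the robot) x 90 mm wide (y, level); z is the face's outward normal. The slope is set between 12 and 30 degrees, facing the robot, and stays as set when pushed. A flush carrier has its centre 21 mm out along z
- reader: the fixed slide reader; origin on the table under the middle of its front part, x pointing away from the robot. A white housing 240 mm wide and 130 mm high spans x 75 to 235 mm; two steel uprights 115 mm high stand 55 to 61 mm to either side at x 24 to 46 mm, just outside the stage plate
- plate (a joint): how far the sprung stage plate has been pressed in along its normal, 0 out, 0.008 m at its stop; about 2 N to start, 4 N half-way, 6 N at the stop. It carries the window with it
- bottle: bystander: glass bottle with blue cap, 80 mm across, 150 mm high; origin under its centre
- tube_rack: bystander: white tube rack with capped tubes, 100 x 160 x 80 mm high; origin under its centre
- dish: bystander: clear round dish, 60 mm across, 14 mm high; origin under its centre
- vial: bystander: small amber vial, 24 mm across, 45 mm high; origin under its centre
- timer: bystander: flat white timer, 60 x 75 x 22 mm; origin under its centre
- tip_box: bystander: clear box with blue lid, 80 x 110 x 56 mm; origin under its centre
Mind the look-alikes: they are no part of the job. Of the things that look like the part that bears plunger, the middle-sized one is meant.

How it is judged (in metres and radians):
On the way, in this order (a step that is already met when the one before it is completed fails the run):
1. the plunger is pressed down to its stop (value of joint plunger above 0.0105 m), for 0.1 s.
2. the slide carrier is lifted off the mat in the gripper (height (world z) of slide_mid above 0.06 m and contact force between slide and the fingers above 0.5 N), for 0.2 s.
At the end, for the whole second after the job is handed in: the gripper still holds the carrier flush on the stage plate (within 3.4 degrees, 3 mm), its long side within 7 degrees of the slope line, centred on the window within 10 mm along and across, the sprung plate pressed in 1.5 to 7 mm, at rest; the plunger is back up (angle between the z axis of slide_mid and the z axis of window, either way round below 0.06 rad and angle between the x axis of slide_mid and the x axis of window, either way round below 0.13 rad and x of slide_mid in the frame of window between -0.01 and 0.01 m and y of slide_mid in the frame of window between -0.01 and 0.01 m and z of slide_mid in the frame of window between 0.018 and 0.024 m and value of joint plate between 0.0015 and 0.007 m and contact force between slide and plate above 2 N and contact force between slide and the fingers above 1 N and linear speed of slide below 0.02 m/s and value of joint plunger below 0.003 m); the arm keeps its last pose, push and grip.
It fails at once if the carrier is pressed on the stage with more than 30 N (contact force between slide and plate above 30 N).
It fails at once if a bystander is moved more than 30 mm (distance of any of bottle, tube_rack, dish, vial, timer, tip_box from where it was at the start of the episode above 0.03 m).
It also fails if it takes over 58 s, if anything falls off the work surface, if the arm or the gripper's body presses on something with over 40 N, if the wrist force passes 120 N, or if a joint passes its speed limit or range.

## Robot

A 6-joint arm with a two-finger parallel gripper is mounted at the origin on the work surface. World frame = base frame: x ahead of the robot, y to its left, z up, the work surface at z = 0. Lengths are in mm, angles in rad, forces in N, time in s.
With the tool pointing down it reaches from about 275 to 750 mm from the base axis. Payload 10.2 kg.
Tool frame: the origin (TCP) lies midway between the tips of the shut fingers; the grasp point (between the pads) lies 19 mm behind it; z points along the fingers, y is the direction in which the jaws open and shut (so a half turn about z gives the same grasp; the last joint's range is limited). The gripper opens to 85 mm and grips with 20 to 120 N. Pads are 22 mm wide; open, the fingers measure 114 mm over their backs; the gripper's body (76 mm by 85 mm) begins 54 mm behind the grasp point. The pads swing forward as they close: fully open they stand 13 mm farther back than shut.
Start: joints at [1.042, 0.313, 1.498, -0, 1.331, -0.223], TCP at [158.067, 500.645, 204.694] pointing down, gripper open.
Joint ranges: [-2.94, 2.94], [-0.97, 2.17], [0.19, 2.56], [-1.23, 4.37], [0.02, 3.11], [-2.88, 2.88]. Speed limits (rad/s): [2.39, 2.39, 3.01, 3.14, 3.14, 3.14].

## Interface

Orientations are given as a unit quaternion [w, x, y, z].
In Python, from rig import sense, optics, ctrl gives the robot as it stands.
- The arm moves only by the tool play_rows, never from a script. Its argument "plan" is a list of rows, each a list of 7 numbers: the shift along the world's x, y, z in mm, then the turn, a rotation vector about the world's x, y, z in rad, then the opening, from -1 (shut) to 1 (fully open), so that 0 is half open. A call has 1 to 5 rows; each row shifts and turns the pose as measured when the row begins; what a row does not reach is not made up. A row lasts 1/12 s, in which the tool goes at most 41.7 mm and 7.16 degrees, less where a joint would pass 70% of its speed; a pose out of reach is approached as far as the arm can. A call is refused whole if a number of a shift passes 41.7 or a number of a turn 0.125, either way. A call with a gripper value outside its range is refused whole. The fingers move at their own pace and stop on an object; "grip_force" is the grip in N (left out, the last holds). Time passes only in rows, so rows that do not move let the fingers close. It gives the time, the measured TCP pose, the force and the opening at its end, in the units of the state.
- sense(): the state, without advancing time (a new reading comes with each control period).
- optics.capture(name): name is "scene" or "top" or "wrist"; returns a dict with "img" (400x640x3 uint8, blue, green, red), "fx", "fy", "cx", "cy" (pixels), "world_to_cam" (4x4, takes a point from world to camera coordinates). Camera axes: x right, y up, looking along -z (the intrinsics and any distortion apply to the point x, -y, -z); pixel columns grow to the right and rows downward; lengths in mm; the calibration is good to about 2 mm. A picture is of the moment at which its call begins. There is no depth.
- ctrl.finish_job(): hands the job in, once; it reports no verdict.
The state is a dict: "time_s": time; "joints": joint angles; "dq": joint speeds; "tau": joint torques, N m; "eef_pos": TCP position; "ee_rot": TCP orientation; "force": force on the tool from outside, world axes, zero at the start; "wrist_torque": the same for the moment, N m; "grip_width": opening from 0.0 (shut) to 1.0 (fully open).
Only numpy, scipy, OpenCV 4.12 (cv2) and the standard library are available. Lean on these libraries where they do the work, as an engineer would, in place of code of your own. Each camera call takes 0.05 s, during which the arm holds its last target. There are 200 camera calls.

## Working session

There is one attempt and no reset: what is moved stays moved. The work goes in short steps, Python scripts to look and compute and a tool call to move; the robot and the scene stay as the last step left them, time stands still between calls to the robot, and variables do not carry over. Pictures are saved under pics/ and viewed, about 8 in all and at most 12, crops included, and the job is handed in when it is done.

Besides the shell and the picture viewer there is one more tool, called as name([rows], argument=value, ...), one row to a line, values as JSON. play_rows: Moves the arm, as the interface text tells. Its arguments: {"type":"object","properties":{"plan":{"type":"array"},"grip_force":{"type":"number"}},"required":["plan"]}

```bash
mkdir -p pics; cat > h.py <<'E'
import numpy as np, cv2
from rig import sense, optics, ctrl
def cap(n,f=None):
    c=optics.capture(n)
    if f: cv2.imwrite('pics/'+f,c['img'])
    return c
def ray(c,u,v):
    T=np.array(c['world_to_cam']);R=T[:3,:3];o=-R.T@T[:3,3]
    d=np.array([(u-c['cx'])/c['fx'],-(v-c['cy'])/c['fy'],-1.])
    return o,R.T@d
def onz(c,u,v,z):
    o,d=ray(c,u,v); return o+d*(z-o[2])/d[2]
def proj(c,p):
    T=np.array(c['world_to_cam']);q=T[:3,:3]@np.array(p,float)+T[:3,3]
    return c['cx']+c['fx']*q[0]/-q[2], c['cy']-c['fy']*q[1]/-q[2]
E
python3 - <<'E'
from h import *
import pickle
C={n:cap(n,n+'0.png') for n in('top','scene')}
pickle.dump(C,open('c0.pkl','wb'))
for n,c in C.items(): print(n,c.keys(),c['fx'],c['fy'],c['cx'],c['cy'],np.round(c['world_to_cam'],3).tolist(), ray(c,320,200)[0])
print(sense())
E
```

```text
top dict_keys(['img', 'fx', 'fy', 'cx', 'cy', 'world_to_cam']) 435.1576470000684 435.1576470000684 325.439735983627 199.657128620378 [[0.004, -1.0, 0.012, -11.758], [0.998, 0.005, 0.057, -482.71], [-0.057, 0.012, 0.998, -1414.687], [0.0, 0.0, 0.0, 1.0]] [ 401.35925694    7.35979229 1439.91070172]
scene dict_keys(['img', 'fx', 'fy', 'cx', 'cy', 'world_to_cam']) 480.4362875684575 480.4362875684575 318.6149205950221 193.0202973350768 [[-0.706, 0.708, 0.01, 377.984], [-0.583, -0.589, 0.559, 232.829], [0.402, 0.389, 0.829, -1743.706], [0.0, 0.0, 0.0, 1.0]] [1104.02918199  547.53523835 1311.07492176]
{'time_s': 0.1, 'joints': array([ 1.04160329e+00,  3.13416476e-01,  1.49830940e+00, -8.00764841e-06,
        1.33100421e+00, -2.23383762e-01]), 'dq': array([-1.84557062e-03, -2.61886905e-03, -2.27267499e-03,  2.72793548e-05,
       -6.77065339e-04, -1.73502021e-03]), 'tau': array([ 1.89154780e-03, -4.12904727e+01, -2.60142231e+01, -2.57911324e-04,
        3.06417780e-03, -2.80769780e-05]), 'eef_pos': array([157.94015188, 500.42709329, 204.20031033]), 'ee_rot': array([-2.05370323e-04,  1.52308553e-01,  9.88332829e-01, -5.30355463e-04]), 'force': array([-0.31257997, -0.27663026, -0.97896954]), 'wrist_torque': array([-0.04347293, -0.02760836, -0.00992967]), 'grip_width': 1.002761389518425}
```

View pics/top0.png

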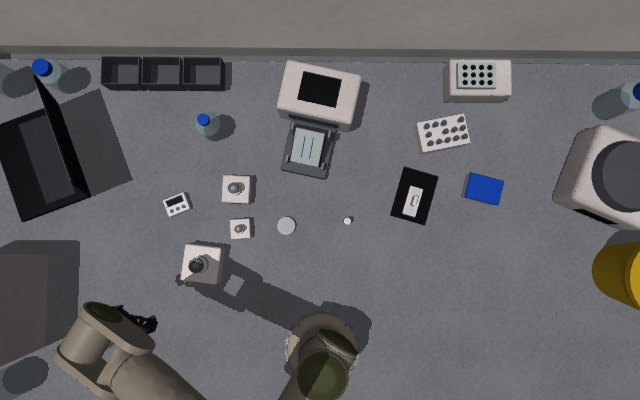

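View pics/scene0.png

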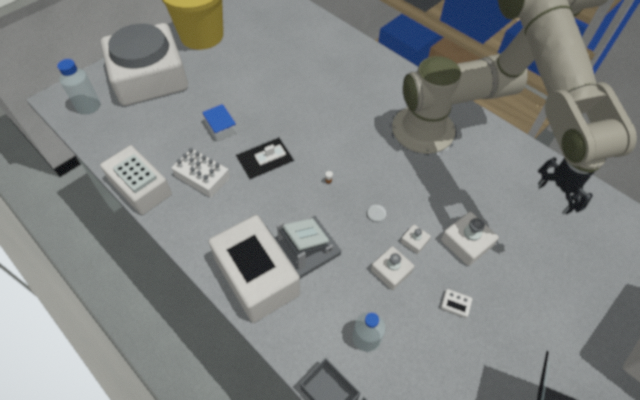

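The top view shows three plunger look-alikes at (236,188), (240,228) and (203,263). The first has a pedestal about 29 px wide, roughly 90 mm, so it is the middle one. The reader is at (315,110) and the mat with the carrier at (413,197). I'll enlarge this area.

```bash
python3 - <<'E'
from h import *
import pickle
C=pickle.load(open('c0.pkl','rb'))
a=C['top']['img'][55:240,215:445]; cv2.imwrite('pics/t1.png',cv2.resize(a,None,fx=3.4,fy=3.2,interpolation=cv2.INTER_CUBIC))
t=C['top']; im=t['img'].astype(int)
g=im.sum(2)
def comp(name,mask,box,z):
    x0,y0,x1,y1=box
    m=np.zeros(mask.shape,np.uint8); m[y0:y1,x0:x1]=mask[y0:y1,x0:x1]
    n,l,s,c=cv2.connectedComponentsWithStats(m)
    i=1+np.argmax(s[1:,4]); cn=cv2.findContours((l==i).astype(np.uint8),0,1)[0][0]
    b=cv2.boxPoints(cv2.minAreaRect(cn))
    P=np.array([onz(t,*p,z) for p in b])
    print(name,s[i],c[i].round(1),'ctr',P.mean(0).round(1),'sides',np.linalg.norm(np.diff(P,axis=0),axis=1).round(1),'ang',np.degrees(np.arctan2(*(P[1]-P[0])[[1,0]])).round(1))
W=(im.min(2)>170); K=(im.max(2)<45)
comp('ped',W,(215,170,256,208),45)
comp('pedS',W,(225,214,256,244),45)
comp('mat',K,(385,160,443,232),6)
comp('slide',W,(385,160,443,232),12)
comp('house',W,(270,55,370,135),130)
E
```

```text
ped [222 176  27  27 500] [234.7 189.4] ctr [514.6 280.9  45. ] sides [82.9 83.8 83. ] ang -2.2
pedS [230 219  20  20 263] [239.3 228.8] ctr [387.3 264.7  45. ] sides [59.2 59.6 59.1] ang -85.0
mat [ 390  167   48   58 1388] [414.4 193.9] ctr [ 498.4 -302.8    6. ] sides [168.3 119.9 168.3] ang -16.2
slide [403 186  20  31 314] [412.3 200.9] ctr [ 480.4 -296.2   12. ] sides [93.4 41.5 93.4] ang -16.7
house [ 278   61   81   61 2094] [316.9  92.1] ctr [809.8  15.9 130. ] sides [144.9 228.3 144.9] ang -11.8
```

View pics/t1.png

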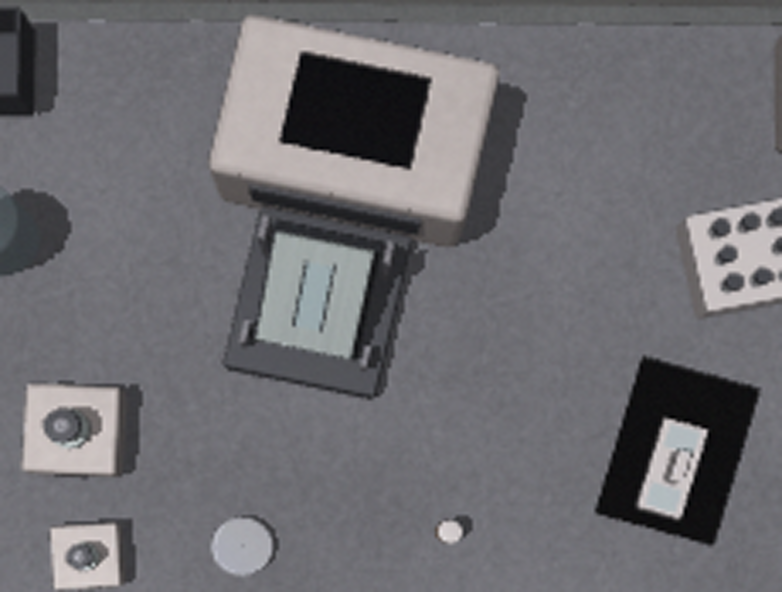

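The crop shows the middle plunger head at about (234.4,188) in full-image pixels, the reader's stage plate with corners near crop (277,233), (376,247), (355,360) and (257,343), and the carrier at crop (672,468).

```bash
python3 - <<'E'
from h import *
import pickle
C=pickle.load(open('c0.pkl','rb'));t=C['top'];s=C['scene']
f=lambda x,y:(215+x/3.4,55+y/3.2)
p=onz(t,*f(66,426),88);print('plunger',p.round(1),'expect in scene',proj(s,p))
q=onz(t,*f(680,465),48);print('tab top',q.round(1))
for xy in [(277,233),(376,247),(355,360),(257,343),(313,297)]: print(xy,onz(t,*f(*xy),80).round(1))
# dish, vial
print('dish',onz(t,*f(243,545),10).round(),'vial',onz(t,*f(450,530),40).round())
E
```

```text
plunger [513.1 274.3  88. ] expect in scene (np.float64(393.31838812647084), np.float64(256.27896821063626))
tab top [ 480. -297.   48.]
(277, 233) [705.8  83.4  80. ]
(376, 247) [692.4  -8.6  80. ]
(355, 360) [580.1  10.4  80. ]
(257, 343) [596.4 101.1  80. ]
(313, 297) [642.3  49.6  80. ]
dish [398. 118.  10.] vial [414. -80.  40.]
```

play_rows([
  [41, -26, 0, 0, 0, 0, -1],
  [41, -26, 0, 0, 0, 0, -1],
  [41, -26, 0, 0, 0, 0, -1],
  [41, -26, 0, 0, 0, 0, -1],
  [41, -26, 0, 0, 0, 0, -1],
])

```text
time_s: 0.52
eef_pos: [334.2, 386.1, 203.0]
ee_rot: [-0.002, 0.145, 0.989, -0.001]
force: [0.0, -0.2, -0.3]
grip_width: 0.297
```

play_rows([
  [36, -22, 0, 0, 0, 0, -1],
  [36, -22, 0, 0, 0, 0, -1],
  [36, -22, 0, 0, 0, 0, -1],
  [36, -22, 0, 0, 0, 0, -1],
  [20, -12, 0, 0, 0, 0, -1],
])

```text
time_s: 0.93
eef_pos: [498.1, 282.4, 201.7]
ee_rot: [-0.003, 0.147, 0.989, -0.002]
force: [-0.4, -0.4, 1.3]
grip_width: 0.003
```

```bash
python3 - <<'E'
from h import *
import pickle
c=cap('wrist','w1.png');pickle.dump(c,open('w1.pkl','wb'))
print(sense()['eef_pos'],c['fx'],ray(c,320,200)[0].round(1))
for p in [(513,274,88),(514.6,281,45),(642,50,80)]: print(np.round(proj(c,p)))
E
```

```text
[500.31924029 280.65273122 201.21543232] 308.340903553801 [424.5 306.2 371.3]
[317. 203.]
[324. 190.]
[168. 352.]
```

View pics/w1.png

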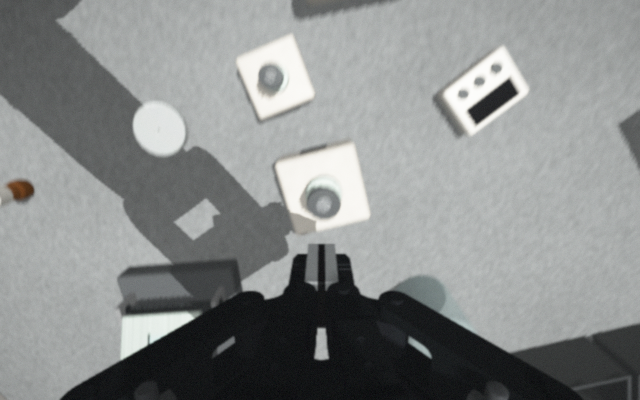

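The wrist view shows the plunger head at (323,201), about 5 mm from the prediction of (317,203).

```bash
python3 - <<'E'
from h import *
import pickle
c=pickle.load(open('w1.pkl','rb'))
print(onz(c,323,201,88),sense()['eef_pos'])
E
```

```text
[512.45137364 279.92483615  88.        ] [500.31924029 280.65273122 201.21543232]
```

play_rows([
  [13, -2, -25, 0, 0, 0, -1],
  [0, 0, -35, 0, 0, 0, -1],
  [0, 0, -30, 0, 0, 0, -1],
  [0, 0, -10, 0, 0, 0, -1],
  [0, 0, 0, 0, 0, 0, -1],
])

```text
time_s: 1.4
eef_pos: [515.9, 275.5, 96.3]
ee_rot: [-0.002, 0.151, 0.989, -0.002]
force: [0.1, 0.1, 0.3]
grip_width: -0.003
```

play_rows([
  [-2, 3, -9, 0, 0, 0, -1],
  [0, 0, -7, 0, 0, 0, -1],
  [0, 0, -6, 0, 0, 0, -1],
  [0, 0, -3, 0, 0, 0, -1],
])

```text
time_s: 1.73
eef_pos: [514.1, 279.5, 71.0]
ee_rot: [-0.001, 0.151, 0.989, -0.002]
force: [-0.4, -0.1, 0.1]
grip_width: -0.004
```

```bash
python3 - <<'E'
from h import *
c=cap('wrist');cv2.imwrite('pics/w2.png',c['img'][120:320,200:440].repeat(2,0).repeat(2,1))
d=cap('scene','s2.png');cv2.imwrite('pics/s2.png',cv2.resize(d['img'][190:330,320:520],None,fx=4,fy=4))
a=cv2.resize(d['img'][190:330,320:520],None,fx=3,fy=3);b=cv2.resize(c['img'][150:330,220:420],None,fx=3,fy=3)[:420]
cv2.imwrite('pics/m2.png',cv2.resize(np.hstack([a,b]),None,fx=.66,fy=.66))
s=sense();print(s['eef_pos'],s['force'],s['wrist_torque'])
E
```

```text
[514.15160592 279.41261274  71.27547043] [0.64860332 1.06470033 0.20796267] [-0.0052689  -0.01261434 -0.03061993]
```

View pics/m2.png

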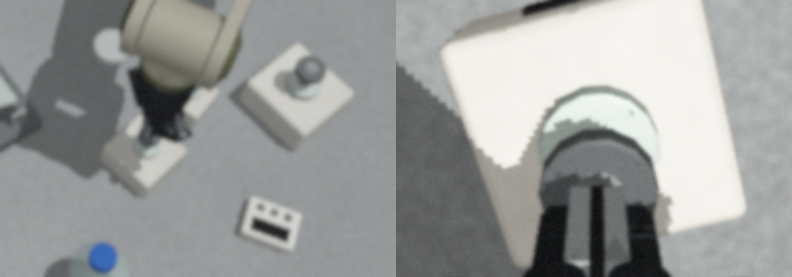

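```bash
python3 - <<'E'
from h import *
c=cap('wrist','w3.png')
for z in (60,71,76,88):
  print(z,[np.round(proj(c,(514+dx,279+dy,z))).tolist() for dx,dy in((0,0),(-17,0),(0,17),(0,-17))])
cv2.imwrite('pics/w3.png',cv2.resize(c['img'][150:350,220:420],None,fx=3,fy=3,interpolation=cv2.INTER_CUBIC))
s=sense();print(s['eef_pos'],s['force'])
E
```

```text
60 [[320.0, 229.0], [311.0, 205.0], [345.0, 222.0], [294.0, 236.0]]
71 [[319.0, 236.0], [311.0, 211.0], [347.0, 228.0], [293.0, 244.0]]
76 [[319.0, 240.0], [310.0, 214.0], [347.0, 232.0], [292.0, 248.0]]
88 [[319.0, 249.0], [310.0, 222.0], [349.0, 241.0], [290.0, 257.0]]
[514.3935173  279.45312997  71.71152976] [0.2125456  0.65636102 0.64403963]
```

View pics/w3.png

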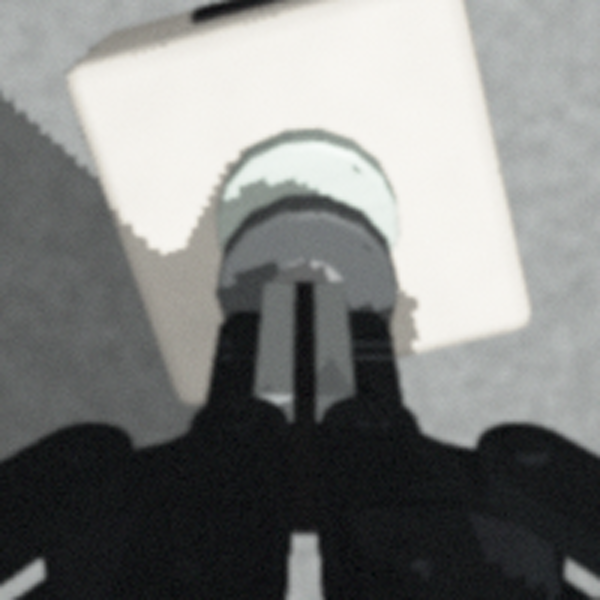

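The picture shows the tips over the disc at about (322,244), with the shadow meeting the tips. No force shows yet, so I'll go down in small steps.

play_rows([
  [0, 0, -3, 0, 0, 0, -1],
  [0, 0, 0, 0, 0, 0, -1],
])

```text
time_s: 2.05
eef_pos: [515.0, 279.6, 69.5]
ee_rot: [-0.0, 0.151, 0.989, -0.001]
force: [0.4, -0.2, -0.1]
grip_width: 0.006
```

```bash
python3 - <<'E'
from h import *
s=sense();print(s['eef_pos'],s['force'],s['wrist_torque'],s['tau'])
E
```

```text
[514.96550574 279.64441051  69.5494851 ] [ 0.35891749 -0.20218132 -0.11169619] [-0.0057796  -0.00163069 -0.00997363] [ 1.30670500e-02 -5.06151581e+01 -2.34984738e+01 -3.82764454e-03
 -8.34818697e-02  2.56853054e-04]
```

play_rows([
  [0, 0, -4, 0, 0, 0, -1],
  [0, 0, 0, 0, 0, 0, -1],
])

```text
time_s: 2.22
eef_pos: [515.3, 279.7, 65.8]
ee_rot: [0.0, 0.151, 0.989, -0.001]
force: [-0.6, -0.8, -0.0]
grip_width: 0.001
```

play_rows([
  [0, 0, -4, 0, 0, 0, -1],
  [0, 0, 0, 0, 0, 0, -1],
])

```text
time_s: 2.38
eef_pos: [515.6, 279.8, 61.7]
ee_rot: [0.001, 0.151, 0.989, -0.001]
force: [0.1, -0.1, -1.2]
grip_width: 0.003
```

```bash
python3 - <<'E'
from h import *
c=cap('wrist'); d=cap('scene')
f=lambda x,y:(220+x/3,150+y/3)
import pickle
for z in (35,45): 
    P=[onz(c,*f(*q),z) for q in((70,72),(462,0),(530,323))]
    print(z,np.linalg.norm(P[0]-P[1]),np.linalg.norm(P[1]-P[2]),'(old pic corners)')
a=cv2.resize(d['img'][215:315,340:440],None,fx=4,fy=4,interpolation=cv2.INTER_CUBIC);b=cv2.resize(c['img'][180:380,220:420],None,fx=2,fy=2)
cv2.imwrite('pics/m4.png',np.hstack([a,b]))
s=sense();print(s['eef_pos'],s['force'], proj(d,s['eef_pos']),proj(c,s['eef_pos']))
E
```

```text
35 85.60586396925326 79.15813516344517 (old pic corners)
45 81.23308826252075 75.11471156623358 (old pic corners)
[515.79787102 279.84188856  62.29129098] [ 0.02931241 -0.61146702  0.79049807] (np.float64(392.95849974240434), np.float64(262.15034476092757)) (np.float64(320.37975847794735), np.float64(237.08247870831488))
```

View pics/m4.png

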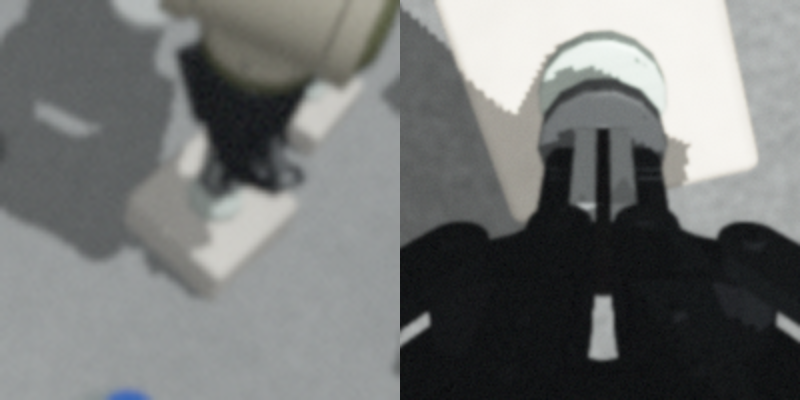

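The new picture shows the tips and their shadow about to meet on the disc. The head seems lower than 88 mm, so I'll check the heights and sizes of all three.

```bash
python3 - <<'E'
from h import *
import pickle
C=pickle.load(open('c0.pkl','rb'));t=C['top'];s=C['scene'];w=pickle.load(open('w1.pkl','rb'))
def tri(obs):
    A=np.zeros((3,3));b=np.zeros(3)
    for c,u,v in obs:
        o,d=ray(c,u,v);d/=np.linalg.norm(d);M=np.eye(3)-np.outer(d,d);A+=M;b+=M@o
    p=np.linalg.solve(A,b);return p.round(1),[np.round(np.array(proj(c,p))-(u,v),1).tolist() for c,u,v in obs]
print(tri([(t,234.4,188.1),(w,323,201)]))
for thr in (130,150,170):
  W=(t['img'].min(2)>thr).astype(np.uint8)
  for n,(x0,y0,x1,y1) in dict(mid=(215,170,256,208),small=(225,214,256,244),big=(175,236,232,290)).items():
    m=np.zeros_like(W);m[y0:y1,x0:x1]=W[y0:y1,x0:x1]
    cn=max(cv2.findContours(m,0,1)[0],key=cv2.contourArea);b=cv2.boxPoints(cv2.minAreaRect(cn))
    P=np.array([onz(t,*p,45) for p in b]);print(thr,n,P.mean(0).round(),np.linalg.norm(np.diff(P,axis=0),axis=1).round())
q=lambda x,a,b:cv2.resize(x[a[0]:a[1],a[2]:a[3]],b,interpolation=cv2.INTER_CUBIC)
cv2.imwrite('pics/m5.png',np.hstack([q(t['img'],(165,290,170,270),(400,500)),q(s['img'],(210,300,365,505),(400*2-400,257)) if 0 else q(s['img'],(205,305,365,445),(400,500))]))
E
```

```text
(array([515.4, 277.9,  74.7]), [[-0.3, -0.4], [-1.1, -0.8]])
130 mid [515. 280.  45.] [88. 87. 88.]
130 small [386. 265.  45.] [61. 64. 60.]
130 big [277. 387.  45.] [113. 116. 113.]
150 mid [516. 281.  45.] [83. 87. 83.]
150 small [388. 265.  45.] [61. 61. 60.]
150 big [276. 388.  45.] [112. 114. 112.]
170 mid [515. 281.  45.] [83. 84. 83.]
170 small [387. 265.  45.] [59. 60. 59.]
170 big [276. 388.  45.] [110. 113. 110.]
```

View pics/m5.png

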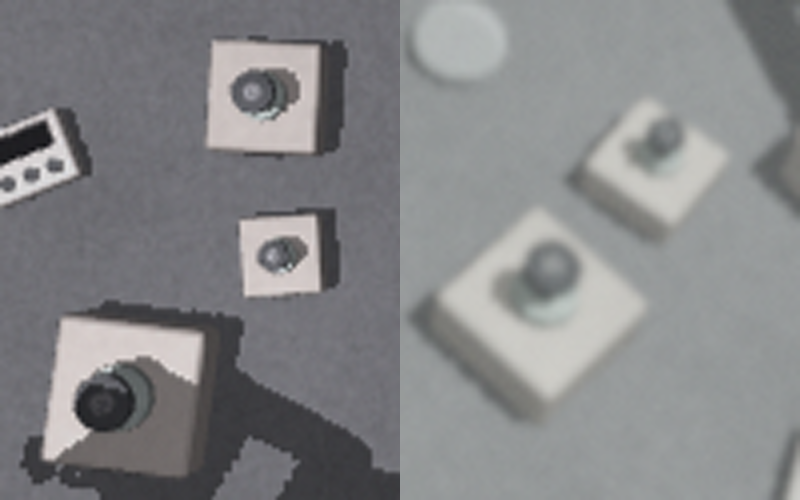

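Pedestal sizes come out at about 60, 88 and 114 mm, so the right plunger is chosen. The wrist-camera sizes suggest the true tip height is above the reported one. I'll keep going down by force.

play_rows([
  [-1, 0, -4, 0, 0, 0, -1],
  [0, 0, 0, 0, 0, 0, -1],
])

```text
time_s: 2.65
eef_pos: [515.6, 280.0, 58.7]
ee_rot: [0.002, 0.151, 0.989, -0.0]
force: [-1.8, -0.4, 2.9]
grip_width: 0.006
```

play_rows([
  [0, 0, -3, 0, 0, 0, -1],
  [0, 0, 0, 0, 0, 0, -1],
])

```text
time_s: 2.82
eef_pos: [515.7, 280.0, 56.1]
ee_rot: [0.002, 0.151, 0.989, -0.0]
force: [-1.1, -1.2, 4.7]
grip_width: 0.003
```

play_rows([
  [0, 0, -3, 0, 0, 0, -1],
  [0, 0, 0, 0, 0, 0, -1],
])

```text
time_s: 2.98
eef_pos: [515.8, 280.1, 53.5]
ee_rot: [0.003, 0.151, 0.989, 0.0]
force: [-0.7, -0.3, 4.9]
grip_width: 0.004
```

play_rows([
  [0, 0, -4, 0, 0, 0, -1],
  [0, 0, 0, 0, 0, 0, -1],
])

```text
time_s: 3.15
eef_pos: [515.9, 280.1, 50.3]
ee_rot: [0.003, 0.151, 0.989, 0.0]
force: [-1.1, -2.1, 6.2]
grip_width: -0.001
```

play_rows([
  [0, 0, -3, 0, 0, 0, -1],
  [0, 0, 0, 0, 0, 0, -1],
])

```text
time_s: 3.32
eef_pos: [516.1, 280.2, 50.1]
ee_rot: [0.003, 0.15, 0.989, 0.0]
force: [-3.0, -1.9, 7.1]
grip_width: -0.0
```

play_rows([
  [0, 0, -3, 0, 0, 0, -1],
  [0, 0, 0, 0, 0, 0, -1],
])

```text
time_s: 3.48
eef_pos: [516.3, 280.2, 50.2]
ee_rot: [0.004, 0.15, 0.989, 0.0]
force: [-2.4, -1.7, 6.1]
grip_width: 0.003
```

play_rows([
  [0, 0, -8, 0, 0, 0, -1],
  [0, 0, -8, 0, 0, 0, -1],
  [0, 0, -8, 0, 0, 0, -1],
])

```text
time_s: 3.73
eef_pos: [517.1, 280.6, 48.6]
ee_rot: [0.007, 0.149, 0.989, 0.0]
force: [-31.8, -15.0, 72.5]
grip_width: 0.0
```

```bash
python3 - <<'E'
from h import *
s=sense();print(s['eef_pos'],s['force'],s['joints'])
c=cap('wrist');t=cap('top')
import pickle;C=pickle.load(open('c0.pkl','rb'))
cv2.imwrite('pics/m6.png',np.hstack([cv2.resize(c['img'][180:380,220:420],None,fx=2,fy=2)]))
E
```

```text
[517.14831959 280.62686807  48.56347535] [-31.8417599  -15.02604943  72.47410635] [ 0.3011764   0.60249716  1.49177408 -0.00707133  1.03449926 -0.96758023]
```

View pics/m6.png

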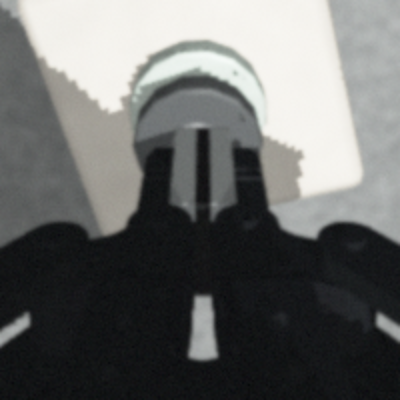

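The stop is reached: the force jumped to 72 N at reading 48.6–50, after contact at about 61. Actual tip heights therefore seem to be about 26 mm above the reported z. I'll release now and travel toward the reader view.

play_rows([
  [0, 0, 10, 0, 0, 0, -1],
  [0, 0, 35, 0, 0, 0, -1],
  [0, -10, 40, 0, 0, 0, -1],
  [0, -30, 25, 0, 0, 0, 0.2],
  [0, -41, 0, 0, 0, 0, 0.2],
])

```text
time_s: 4.25
eef_pos: [515.1, 202.3, 167.3]
ee_rot: [0.009, 0.145, 0.989, 0.001]
force: [1.4, -0.7, 0.9]
grip_width: 0.274
```

play_rows([
  [20, -36, 5, 0, 0, 0, 0.2],
  [20, -36, 0, 0, 0, 0, 0.2],
  [10, -36, 0, 0, 0, 0, 0.2],
  [0, -36, 0, 0, 0, 0, 0.2],
  [0, -20, 0, 0, 0, 0, 0.2],
])

```text
time_s: 4.67
eef_pos: [564.6, 29.6, 174.2]
ee_rot: [0.009, 0.144, 0.99, 0.001]
force: [0.2, -0.3, 0.3]
grip_width: 0.601
```

```bash
python3 - <<'E'
from h import *
import pickle
c=cap('wrist','w7.png');s=sense();pickle.dump((c,s),open('w7.pkl','wb'))
print(s['eef_pos'],s['ee_rot'],s['force'],s['grip_width'],ray(c,0,0)[0],proj(c,(642,50,80)),proj(c,(700,40,80)))
E
```

```text
[564.74651143  27.3369393  174.06681426] [9.37313228e-03 1.44633057e-01 9.89440952e-01 1.60575299e-04] [-0.50368165 -3.90377623  0.66305845] 0.59838568982045 [486.66755698  52.59184707 341.91108439] (np.float64(363.29425197453406), np.float64(257.8498116442449)) (np.float64(367.42690807577077), np.float64(308.33636094112893))
```

```bash
cat > q.py <<'E'
from h import *
import pickle
C=pickle.load(open('c0.pkl','rb'));w,st=pickle.load(open('w7.pkl','rb'))
def quad(c,seed,tol):
    im=cv2.GaussianBlur(c['img'],(3,3),0); m=np.zeros((402,642),np.uint8)
    cv2.floodFill(im.copy(),m,seed,0,(tol,)*3,(tol,)*3,4|(255<<8)|cv2.FLOODFILL_FIXED_RANGE|cv2.FLOODFILL_MASK_ONLY)
    m=m[1:-1,1:-1]; m=cv2.morphologyEx(m,cv2.MORPH_CLOSE,np.ones((7,7)))
    cn=max(cv2.findContours(m,0,1)[0],key=cv2.contourArea); h=cv2.convexHull(cn)
    e=3
    while True:
        a=cv2.approxPolyDP(h,e,True)
        if len(a)<=4: break
        e+=.5
    return c['img'][seed[1],seed[0]],cv2.contourArea(h),a[:,0].tolist(),cv2.boundingRect(cn)
if __name__=='__main__':
    for n,c,seeds in (('top',C['top'],[(298,147),(320,150)]),('scene',C['scene'],[(300,228),(315,243)]),('w7',w,[(363,230),(400,250),(340,220)])):
        for s in seeds:
            for tol in (18,28): print(n,s,tol,*quad(c,s,tol))
    cv2.imwrite('pics/m7.png',np.hstack([cv2.resize(C['scene']['img'][205:285,260:360],(500,400),interpolation=cv2.INTER_CUBIC), w['img'][100:400,240:540].repeat(1,0)[:, :300] if 0 else cv2.resize(w['img'][120:360,280:460],(300,400))]))
E
python3 q.py
```

```text
top (298, 147) 18 [166 166 160] 862.0 [[297, 129], [322, 134], [316, 165], [291, 159]] (291, 129, 32, 37)
top (298, 147) 28 [166 166 160] 900.5 [[297, 128], [323, 134], [317, 165], [291, 160]] (291, 128, 33, 38)
top (320, 150) 18 [156 157 150] 650.5 [[304, 135], [320, 148], [316, 166], [291, 160]] (291, 135, 30, 32)
top (320, 150) 28 [156 157 150] 951.5 [[296, 128], [323, 134], [317, 166], [291, 160]] (291, 128, 33, 39)
scene (300, 228) 18 [179 183 174] 770.0 [[312, 219], [327, 240], [300, 247], [285, 224]] (285, 219, 43, 29)
scene (300, 228) 28 [179 183 174] 1293.5 [[311, 204], [327, 240], [299, 247], [279, 221]] (279, 204, 49, 44)
scene (315, 243) 18 [176 181 173] 800.0 [[310, 218], [327, 240], [300, 247], [285, 223]] (285, 218, 43, 30)
scene (315, 243) 28 [176 181 173] 122079.5 [[91, 165], [390, 54], [577, 368], [291, 384]] (91, 52, 491, 348)
w7 (363, 230) 18 [244 247 240] 10767.5 [[405, 205], [382, 328], [320, 332], [321, 211]] (315, 205, 100, 129)
w7 (363, 230) 28 [244 247 240] 11039.0 [[405, 204], [382, 329], [320, 333], [320, 211]] (314, 204, 102, 130)
w7 (400, 250) 18 [247 250 246] 10613.5 [[404, 205], [382, 328], [320, 332], [322, 211]] (315, 205, 99, 128)
w7 (400, 250) 28 [247 250 246] 10885.5 [[404, 204], [382, 329], [321, 333], [321, 211]] (315, 204, 100, 130)
w7 (340, 220) 18 [240 244 239] 10858.0 [[404, 204], [382, 329], [321, 333], [321, 211]] (315, 204, 100, 130)
w7 (340, 220) 28 [240 244 239] 11080.5 [[405, 204], [382, 329], [320, 333], [320, 211]] (314, 204, 102, 130)
```

View pics/m7.png

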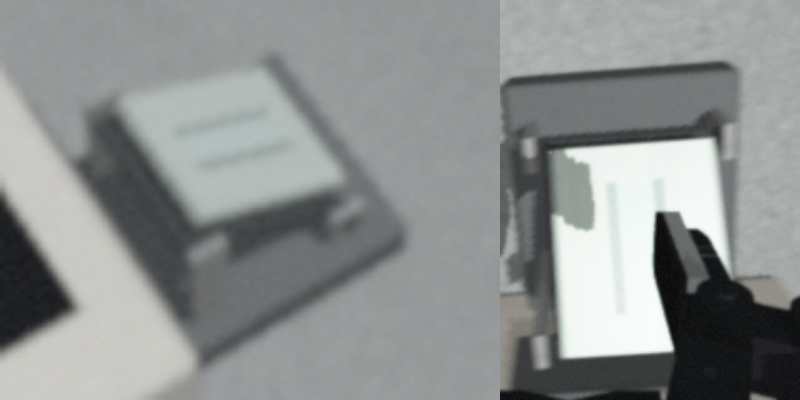

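The picture shows the plate quad clearly in the scene view and three of its corners in the wrist view. I'll do a joint corner fit, with the wrist camera's z offset left free.

```bash
cat > fit.py <<'E'
from q import *
from scipy.optimize import least_squares
t,s=C['top'],C['scene']
# order: far+y, far-y, near-y, near+y ; model (x,y)
M={'f+':(55,45),'f-':(55,-45),'n-':(-55,-45),'n+':(-55,45)}
T={'f+':(297,128.5),'f-':(323,134),'n-':(317,165.5),'n+':(291,160)}
S={'f+':(299.4,249.6),'f-':(283.6,224.4),'n-':(314.4,218.6),'n+':(329,242.6)}
Wc={'n-':(310,208.8),'n+':(409.6,202.2),'f-':(316,334.8)}
def axes(yaw,sl):
    x=np.array([np.cos(yaw)*np.cos(sl),np.sin(yaw)*np.cos(sl),np.sin(sl)]);y=np.array([-np.sin(yaw),np.cos(yaw),0]);return x,y,np.cross(x,y)
def res(p,use='tsw'):
    c=p[:3];x,y,n=axes(p[3],p[4]);r=[]
    for k,(cam,D,sg) in {'t':(t,T,.7),'s':(s,S,.7),'w':(w,Wc,1.5)}.items():
        if k not in use: continue
        for q,uv in D.items():
            P=c+M[q][0]*x+M[q][1]*y
            if k=='w': P=P-p[5:8]
            r+=list((np.array(proj(cam,P))-uv)/sg)
    return np.array(r+list((p[5:8])/[10,10,30]))
for use in ('ts','tsw','t','s','w'):
    f=least_squares(res,[642,50,80,-.2,.3,0,0,0],args=(use,))
    J=np.linalg.pinv(f.jac.T@f.jac)**.5 if 0 else np.sqrt(np.diag(np.linalg.pinv(f.jac.T@f.jac)))
    print(use,f.x[:3].round(1),np.degrees(f.x[3:5]).round(1),'bias',f.x[5:].round(1),'cost',f.cost.round(1),'sd',J[:3].round(1),np.degrees(J[3:5]).round(1))
f=least_squares(res,[642,50,80,-.2,.3,0,0,0],args=('tsw',));print(f.fun.round(1).tolist())
E
python3 fit.py
```

```text
ts [639.6  51.3  95.6] [-13.8  28.4] bias [0. 0. 0.] cost 17.9 sd [0.8 0.9 2.2] [0.7 1.3]
tsw [639.5  51.3  95.6] [-13.5  28.4] bias [ 2.7  2.6 -8.3] cost 18.5 sd [0.8 0.9 2.2] [0.5 1.3]
t [663.1  53.2 -25. ] [-11.7  19.7] bias [0. 0. 0.] cost 0.1 sd [ 6.9  1.6 36.3] [1.1 9.9]
s [646.4  61.6 117.2] [-15.4  27.1] bias [0. 0. 0.] cost 0.7 sd [ 9.3 10.  24.4] [1.  1.8]
w [637.1  48.4 104.2] [-13.  25.] bias [-0.  0. -0.] cost 0.1 sd [10.1 10.  30.1] [0.8 4.7]
[-2.0, -1.3, 1.7, 0.8, -0.3, 2.6, -2.6, 0.9, -0.1, -0.8, -0.3, 0.8, -2.9, 0.9, -0.9, -1.0, 0.4, -0.6, -0.3, 0.5, -0.1, 0.2, 0.3, 0.3, -0.3]
```

```bash
python3 - <<'E'
from h import *
import pickle
from scipy.optimize import least_squares
C=pickle.load(open('c0.pkl','rb'));t=C['top'];w=pickle.load(open('w1.pkl','rb'))
f=lambda x,y:(215+x/3.4,55+y/3.2)
obs=[(onz(t,*f(243,545),14),(160,129)),(np.array([515,280.5,45]),(322,187)),(onz(t,176.5,204.5,22),(485,91)),(np.array([387,265,33.]),(275.5,77)),(onz(t,*f(66,426),88),(323,201))]
def r(b): return np.concatenate([np.array(proj(w,P-b))-uv for P,uv in obs])
print(r(np.zeros(3)).round(1)); s=least_squares(r,[0,0,0]);print(s.x,s.fun.round(1))
# pedestal top side length in w1
m=(w['img'].min(2)>200).astype(np.uint8);k=np.zeros_like(m);k[135:240,265:378]=m[135:240,265:378]
cn=max(cv2.findContours(k,0,1)[0],key=cv2.contourArea)
b=cv2.approxPolyDP(cv2.convexHull(cn),6,True)[:,0];print(b.tolist())
for z in(20,45):
  P=np.array([onz(w,*q,z) for q in b]);print(z,P.round().tolist(),np.linalg.norm(P-np.roll(P,1,0),axis=1).round(1))
E
```

```text
[-3.  -0.5  2.1  3.9 -0.6 -0.1 -1.8 -0.3 -5.4  2.2]
[ 0.06405944 -1.91392689  4.39751765] [ 0.4 -1.4  3.8  2.3 -0.9 -0.5  0.6 -0.6 -3.4  0.2]
[[352, 143], [369, 216], [317, 230], [289, 209], [276, 165]]
20 [[477.0, 325.0, 20.0], [568.0, 322.0, 20.0], [567.0, 256.0, 20.0], [531.0, 231.0, 20.0], [476.0, 234.0, 20.0]] [90.6 91.  65.9 43.5 55.5]
45 [[473.0, 323.0, 45.0], [558.0, 321.0, 45.0], [557.0, 259.0, 45.0], [524.0, 237.0, 45.0], [472.0, 239.0, 45.0]] [84.2 84.5 61.3 40.4 51.5]
```

The wrist camera agrees with the reported pose to about 4 mm, so it is the finger tips that sit about 26 mm short of the reported TCP. I'll confirm by touching the carrier. Now moving to it, with a 1° levelling turn.

play_rows([
  [-10, -38, 0, 0.003, 0.019, 0, -0.1],
  [-10, -38, 0, 0, 0, 0, -0.1],
  [-10, -38, 0, 0, 0, 0, -0.1],
  [-10, -38, 0, 0, 0, 0, -0.1],
  [-10, -38, 0, 0, 0, 0, -0.1],
])

```text
time_s: 5.13
eef_pos: [512.9, -161.1, 172.5]
ee_rot: [-0.002, 0.141, 0.99, 0.002]
force: [-0.2, -0.1, -0.1]
grip_width: 0.45
```

play_rows([
  [-10, -38, 0, 0, 0, 0, -0.1],
  [-10, -38, 0, 0, 0, 0, -0.1],
  [-10, -35, 0, 0, 0, 0, -0.1],
  [-5, -15, 0, 0, 0, 0, -0.1],
  [0, 0, 0, 0, 0, 0, -0.1],
])

```text
time_s: 5.55
eef_pos: [472.4, -297.5, 171.0]
ee_rot: [-0.004, 0.144, 0.99, 0.002]
force: [-0.1, 0.3, 0.3]
grip_width: 0.446
```

```bash
python3 - <<'E'
from h import *
import pickle
c=cap('wrist','w8.png');s=sense();pickle.dump((c,s),open('w8.pkl','wb'))
print(s['eef_pos'],s['ee_rot'],s['force'],s['grip_width'],ray(c,0,0)[0],np.round(proj(c,(480,-297,12))),np.round(proj(c,(480,-297,48))))
im=c['img'];print(im[tuple(np.round(proj(c,(480,-297,48))).astype(int)[::-1])])
for thr in (150,190,220):
  m=(im.min(2)>thr).astype(np.uint8);u,v=np.round(proj(c,(480,-297,12))).astype(int)
  k=np.zeros_like(m);k[max(v-70,0):v+70,u-60:u+60]=m[max(v-70,0):v+70,u-60:u+60]
  cn=max(cv2.findContours(k,0,1)[0],key=cv2.contourArea);r=cv2.minAreaRect(cn);b=cv2.boxPoints(r)
  P=np.array([onz(c,*q,12) for q in b]);print(thr,r,P.mean(0).round(1),np.linalg.norm(np.diff(P,axis=0),axis=1).round(1),[np.degrees(np.arctan2(*(P[i+1]-P[i])[[1,0]])).round(1) for i in (0,1)])
E
```

```text
[ 472.84851039 -296.27646955  170.97744125] [-0.00360723  0.14399844  0.98956832  0.00244303] [ 0.39646983  0.51208457 -0.31555869] 0.44920164511514904 [ 398.7512061  -275.63240526  340.82770172] [323. 182.] [323. 191.]
[254 254 255]
150 ((324.5, 179.0), (86.0, 41.0), 90.0) [ 479.1 -294.6   12. ] [43.1 97.  46.9] [np.float64(73.4), np.float64(-15.2)]
190 ((324.5, 179.0), (86.0, 41.0), 90.0) [ 479.1 -294.6   12. ] [43.1 97.  46.9] [np.float64(73.4), np.float64(-15.2)]
220 ((326.5, 179.0), (84.0, 35.0), 90.0) [ 479.6 -292.4   12. ] [36.8 94.7 40. ] [np.float64(73.4), np.float64(-15.3)]
```

play_rows([
  [7, 0, -30, 0, 0, 0, -0.1],
  [0, 0, -35, 0, 0, 0, -0.1],
  [0, 0, -30, 0, 0, 0, -0.1],
  [0, 0, -20, 0, 0, 0, -0.1],
  [0, 0, -5, 0, 0, 0, -0.1],
])

```text
time_s: 6.02
eef_pos: [483.0, -290.0, 48.8]
ee_rot: [-0.001, 0.142, 0.99, 0.002]
force: [0.1, 0.6, -1.2]
grip_width: 0.451
```

```bash
python3 - <<'E'
from h import *
import pickle
c=cap('wrist');d=cap('scene');s=sense();pickle.dump((c,d,s),open('w9.pkl','wb'))
p=s['eef_pos'];print(p,s['ee_rot'],s['force'],proj(c,p),proj(c,p+[0,0,26]),proj(c,(480,-296,48)))
u,v=map(int,proj(d,(480,-296,30)))
cv2.imwrite('pics/m9.png',np.hstack([cv2.resize(d['img'][v-50:v+50,u-50:u+50],(400,400),interpolation=cv2.INTER_CUBIC),cv2.resize(c['img'][150:350,220:420],(400,400))]))
E
```

```text
[ 483.85848284 -291.11133806   51.26637131] [3.19075864e-05 1.41857055e-01 9.89886797e-01 8.39263818e-04] [-0.46467526 -0.51242466  0.18417342] (np.float64(318.8482425438652), np.float64(239.74859631762845)) (np.float64(318.6316259376326), np.float64(261.5324974612879)) (np.float64(309.2642494094646), np.float64(233.8797285121895))
```

View pics/m9.png

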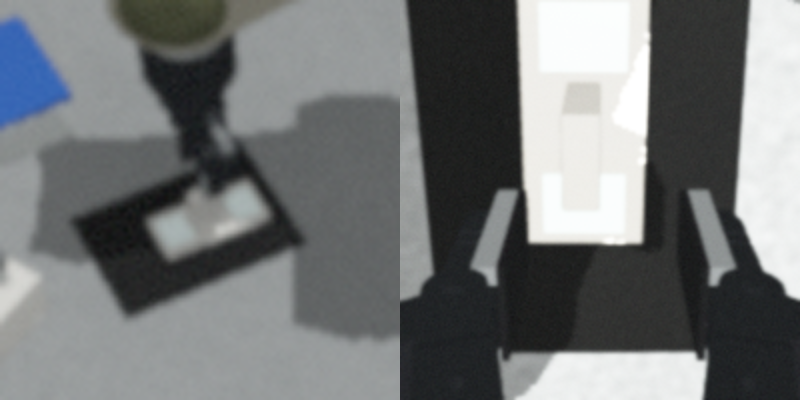

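The wrist view shows the tab at (310,231), with the tip faces centred at (321,265). That matches reported TCP + 26 mm, and the tab lies 5 mm to −y. I'll descend to a reported z of about −9.

play_rows([
  [-3, -5, -10, 0, 0, 0, -0.1],
  [-1, 0, -15, 0, 0, 0, -0.1],
  [0, 0, -15, 0, 0, 0, -0.1],
  [0, 0, -10, 0, 0, 0, -0.1],
  [0, 0, 0, 0, 0, 0, -0.1],
])

```text
time_s: 6.53
eef_pos: [483.4, -298.4, 5.5]
ee_rot: [0.005, 0.141, 0.99, -0.003]
force: [-0.5, -0.7, -0.4]
grip_width: 0.449
```

```bash
python3 - <<'E'
from h import *
s=sense();print(s['eef_pos'],s['ee_rot'],s['force'])
E
```

```text
[ 483.37889681 -298.4082397     5.45179869] [ 0.00539459  0.14062544  0.99004383 -0.00293195] [-0.4707672  -0.70707301 -0.41872623]
```

play_rows([
  [-3, 2, -6, 0.0, 0.01, 0, -0.1],
  [0, 0, -5, 0, 0, 0, -0.1],
  [0, 0, -3, 0, 0, 0, -0.1],
  [0, 0, 0, 0, 0, 0, -0.1],
])

```text
time_s: 6.87
eef_pos: [481.2, -297.4, -7.2]
ee_rot: [0.002, 0.141, 0.99, -0.005]
force: [0.1, 0.6, -0.9]
grip_width: 0.447
```

play_rows([
  [0, 0, 0, 0, 0, 0, -1],
  [0, 0, 0, 0, 0, 0, -1],
  [0, 0, 0, 0, 0, 0, -1],
  [0, 0, 0, 0, 0, 0, -1],
], grip_force=50)

```text
time_s: 7.2
eef_pos: [481.8, -297.9, -6.1]
ee_rot: [0.002, 0.141, 0.99, -0.006]
force: [0.2, -0.0, -0.8]
grip_width: 0.131
```

```bash
python3 - <<'E'
from h import *
s=sense();print(s['eef_pos'],s['ee_rot'],s['force'],s['grip_width'])
E
```

```text
[ 481.82698237 -297.90369741   -6.14491804] [ 0.00247465  0.14055958  0.99005363 -0.00553953] [ 0.17134627 -0.04933911 -0.81702811] 0.13109409841954886
```

Gripped: the opening is 0.131, about 11 mm, which matches the 12 mm tab. I'll lift it while refining the plate fit with pixel-centre corrections.

play_rows([
  [0, 0, 15, 0, 0, 0, -1],
  [0, 0, 30, 0, 0, 0, -1],
  [0, 0, 40, 0, 0, 0, -1],
  [0, 0, 40, 0, 0, 0, -1],
  [0, 0, 40, 0, 0, 0, -1],
])

```text
time_s: 7.62
eef_pos: [476.6, -293.3, 155.8]
ee_rot: [-0.006, 0.141, 0.99, 0.0]
force: [0.7, -0.1, -1.2]
grip_width: 0.131
```

```bash
cat > fit2.py <<'E'
from fit import *
def expand(D,e):
    m=np.mean(list(D.values()),0);A={k:np.array(v,float) for k,v in D.items()}
    nb={'f+':('f-','n+'),'f-':('f+','n-'),'n-':('n+','f-'),'n+':('n-','f+')};o={}
    for k in A:
        o[k]=A[k]+sum(e*(A[k]-A[j])/np.linalg.norm(A[k]-A[j]) for j in nb[k])
    return o
def run(T2,S2,W2,use,label):
    import fit; fit.T.update(T2);fit.S.update(S2);fit.Wc.update(W2)
    f=least_squares(res,[642,50,80,-.2,.3,0,0,0],args=(use,))
    print(label,use,f.x[:3].round(1),np.degrees(f.x[3:5]).round(1),'bias',f.x[5:].round(1),'cost',f.cost.round(1))
T2=expand(T,.6);S1={k:np.array(v)-.4 for k,v in S.items()};W1={k:np.array(v)-.2 for k,v in Wc.items()}
print('----')
for use in('ts','tsw','t','s'): run(T2,S1,W1,use,'exp')
S2=expand(S1,.4)
for use in('ts','tsw'): run(T2,S2,W1,use,'expS')
s=sense();print(s['eef_pos'],s['ee_rot'],s['grip_width'],s['force'])
# edge side lengths in top at z=95
E
python3 fit2.py | sed -n '/----/,$p'
```

```text
----
exp ts [639.8  50.8  97.7] [-13.7  27.7] bias [0. 0. 0.] cost 9.0
exp tsw [639.8  50.7  97.7] [-13.5  27.7] bias [ 3.   2.3 -6.2] cost 9.5
exp t [651.9  51.3  37.4] [-11.7  21.6] bias [0. 0. 0.] cost 0.1
exp s [646.6  60.2 118. ] [-15.4  27.1] bias [0. 0. 0.] cost 0.8
expS ts [639.8  50.8  97.9] [-13.9  26.7] bias [0. 0. 0.] cost 12.4
expS tsw [639.8  50.8  97.9] [-13.5  26.8] bias [ 2.9  2.5 -6. ] cost 13.1
[ 476.61011117 -293.27231161  155.83020525] [-5.73766997e-03  1.40706253e-01  9.90034710e-01  3.19410730e-04] 0.13112216548943076 [ 0.69138263 -0.12480957 -1.24316277]
```

```bash
cat > tgt.py <<'E'
from h import *
import sys
from scipy.spatial.transform import Rotation as Ro
def R(q): return Ro.from_quat([q[1],q[2],q[3],q[0]])
R0=R([.00247465,.14055958,.99005363,-.00553953])
o=R0.inv().apply(np.array([480,-297.6,27])-[481.83,-297.90,-6.14])   # slide_mid in tool frame
def goal(win,yaw,sl,h):
    x=np.array([np.cos(yaw)*np.cos(sl),np.sin(yaw)*np.cos(sl),np.sin(sl)]);y=np.array([-np.sin(yaw),np.cos(yaw),0]);n=np.cross(x,y)
    Rt=Ro.from_matrix(np.c_[-x,y,-n]); return np.array(win)+h*n-Rt.apply(o),Rt,x,y,n
def report(win=(640,51,97),yaw=-12.3,sl=27,h=46):
    s=sense();Rc=R(s['ee_rot']);p=s['eef_pos']
    g,Rt,x,y,n=goal(win,np.radians(yaw),np.radians(sl),h)
    d=Rc.apply(o)+p-win
    print('t',s['time_s'],'eef',p.round(1),'F',s['force'].round(1),'M',s['wrist_torque'].round(2),'grip',s['grip_width'].round(3))
    print('slide-window x,y,z',[round(float(d@a),1) for a in(x,y,n)])
    print('shift',(g-p).round(1),'turn',(Rt*Rc.inv()).as_rotvec().round(3),'deg',np.degrees((Rt*Rc.inv()).magnitude()).round(1))
    print('n',n.round(3),'x',x.round(3),'F.n',float(np.dot(s['force'],n)).__round__(1))
if __name__=='__main__':
    print('o',o.round(1))
    report(**eval('dict('+(sys.argv[1] if len(sys.argv)>1 else '')+')'))
E
python3 tgt.py 'h=66'
python3 - <<'E'
from h import *
c=cap('wrist');s=sense();T=np.array(c['world_to_cam']);print((T[:3,:3]@s['eef_pos']+T[:3,3]).round(1))
E
```

```text
o [  1.6  -0.6 -33.1]
[  -2.1  -28.1 -177.6]Traceback (most recent call last):
  File "tgt.py", line 20, in <module>
    report(**eval('dict('+(sys.argv[1] if len(sys.argv)>1 else '')+')'))
    ~~~~~~^^^^^^^^^^^^^^^^^^^^^^^^^^^^^^^^^^^^^^^^^^^^^^^^^^^^^^^^^^^^^^
  File "tgt.py", line 14, in report
    print('t',s['time_s'],'eef',p.round(1),'F',s['force'].round(1),'M',s['wrist_torque'].round(2),'grip',s['grip_width'].round(3))
                                                                                                         ^^^^^^^^^^^^^^^^^^^^^
AttributeError: 'float' object has no attribute 'round'
```

Translate toward the reader while I fix that line.

```bash
sed -i "s/s\['grip_width'\].round(3)/round(float(s['grip_width']),3)/" tgt.py; python3 tgt.py 'h=66'
```

```text
o [  1.6  -0.6 -33.1]
t 7.6667 eef [ 479.3 -295.7  164.7] F [ 1.8 -1.6  9. ] M [-0.1  -0.12 -0.06] grip 0.134
slide-window x,y,z [-29.8, -373.1, 128.3]
shift [147.6 350.1 -37.7] turn [-0.109 -0.458  0.068] deg 27.2
n [-0.444  0.097  0.891] x [ 0.871 -0.19   0.454] F.n 7.0
```

play_rows([
  [12, 30, 5, 0, 0, 0, -1],
  [14, 36, 0, 0, 0, 0, -1],
  [14, 36, 0, 0, 0, 0, -1],
  [14, 36, 0, 0, 0, 0, -1],
  [14, 36, 0, 0, 0, 0, -1],
])

```text
time_s: 8.08
eef_pos: [548.4, -123.1, 175.0]
ee_rot: [0.005, 0.146, 0.989, -0.007]
force: [1.4, -0.8, -1.2]
grip_width: 0.135
```

play_rows([
  [12, 36, 0, -0.02, -0.11, 0.01, -1],
  [12, 36, 0, -0.02, -0.11, 0.01, -1],
  [12, 36, 0, -0.02, -0.11, 0.01, -1],
  [10, 30, 0, -0.02, -0.11, 0.01, -1],
  [0, 0, 0, 0, 0, 0, -1],
])

```text
time_s: 8.5
eef_pos: [596.9, 28.0, 173.9]
ee_rot: [0.237, 0.121, 0.964, -0.011]
force: [-0.1, 0.2, -1.3]
grip_width: 0.134
```

```bash
python3 tgt.py 'h=66'
python3 - <<'E'
from h import *
c=cap('wrist');s=sense();T=np.array(c['world_to_cam']);print((T[:3,:3]@s['eef_pos']+T[:3,3]).round(1))
E
```

```text
o [  1.6  -0.6 -33.1]
t 8.5 eef [596.9  28.  173.9] F [-0.1  0.2 -1.3] M [0.03 0.36 0.  ] grip 0.134
slide-window x,y,z [-0.1, -32.8, 118.6]
shift [ 30.1  26.4 -46.9] turn [-0.033  0.014  0.026] deg 2.6
n [-0.444  0.097  0.891] x [ 0.871 -0.19   0.454] F.n -1.2
[  -2.4  -23.5 -184.8]
```

play_rows([
  [15, 13, -12, -0.033, 0.014, 0.026, -1],
  [10, 13, -6, 0, 0, 0, -1],
  [0, 0, 0, 0, 0, 0, -1],
  [0, 0, 0, 0, 0, 0, -1],
  [0, 0, 0, 0, 0, 0, -1],
])

```text
time_s: 8.97
eef_pos: [623.2, 49.9, 156.2]
ee_rot: [0.229, 0.105, 0.967, -0.027]
force: [0.6, -0.7, -1.6]
grip_width: 0.128
```

```bash
python3 - <<'E'
from tgt import *
import pickle
def f(n,c,s):
    T=np.array(c['world_to_cam']);print(n,(T[:3,:3]@s['eef_pos']+T[:3,3]).round(1), (T[:3,:3]@R(s['ee_rot']).as_matrix()).round(3).tolist())
for n in('w7','w8'): f(n,*pickle.load(open(n+'.pkl','rb')))
c,d,s=pickle.load(open('w9.pkl','rb'));f('w9',c,s)
s=sense();c=cap('wrist','w10.png');f('now',c,s);f('now',c,sense())
d=cap('scene');pickle.dump((c,d,s),open('w10.pkl','wb'))
report(h=66)
E
```

```text
w7 [  -2.7  -23.  -185.4] [[0.003, 1.0, -0.0], [0.952, -0.003, 0.307], [0.307, -0.001, -0.952]]
w8 [   0.8  -22.4 -185.1] [[0.0, 1.0, 0.001], [0.951, -0.001, 0.308], [0.308, 0.001, -0.951]]
w9 [  -1.3  -24.1 -183.1] [[0.001, 1.0, -0.001], [0.952, -0.001, 0.305], [0.305, -0.001, -0.952]]
now [  -0.5  -22.5 -184.7] [[0.001, 1.0, -0.0], [0.952, -0.001, 0.307], [0.307, -0.0, -0.952]]
now [  -0.8  -22.6 -184.6] [[0.002, 1.0, -0.0], [0.952, -0.001, 0.307], [0.307, -0.001, -0.952]]
t 9.0667 eef [623.1  49.8 156.5] F [ 0.4 -0.2 -1.3] M [0.07 0.25 0.06] grip 0.133
slide-window x,y,z [11.1, -5.2, 93.6]
shift [  3.8   4.7 -29.5] turn [ 0.003 -0.006  0.002] deg 0.4
n [-0.444  0.097  0.891] x [ 0.871 -0.19   0.454] F.n -1.4
```

The TCP stays fixed in the camera frame under tilt, so the offset is along the tool and my model holds. I'll descend to hover.

play_rows([
  [2, 3, -14, 0, 0, 0, -1],
  [6, 1, -22, 0, 0, 0, -1],
  [6, 0, -16, 0, 0, 0, -1],
  [2, 0, -3, 0, 0, 0, -1],
  [0, 0, 0, 0, 0, 0, -1],
])

```text
time_s: 9.48
eef_pos: [640.0, 49.8, 103.3]
ee_rot: [0.231, 0.107, 0.966, -0.028]
force: [-0.4, -0.6, -0.4]
grip_width: 0.131
```

```bash
python3 - <<'E'
from tgt import *
import pickle
report(h=36)
c=cap('wrist','w11.png');d=cap('scene','s11.png');s=sense();pickle.dump((c,d,s),open('w11.pkl','wb'))
g,Rt,x,y,n=goal((640,51,97),np.radians(-12.3),np.radians(27),0)
W=np.array([640,51,97])
print('window corners wrist',[np.round(proj(c,W+a*x+b*y)).tolist() for a,b in((-55,-45),(-55,45),(55,45),(55,-45))],'scene',[np.round(proj(d,W+a*x+b*y)).tolist() for a,b in((-55,-45),(-55,45),(55,45),(55,-45))])
m=s['eef_pos']+R(s['ee_rot']).apply(o);print('slide centre scene',proj(d,m))
cv2.imwrite('pics/m11.png',np.hstack([cv2.resize(d['img'][195:275,265:345],(400,400),interpolation=cv2.INTER_CUBIC),cv2.resize(c['img'][130:330,220:420],(400,400))]))
E
```

```text
t 9.4833 eef [640.   49.8 103.3] F [-0.4 -0.6 -0.4] M [ 0.03  0.32 -0.  ] grip 0.131
slide-window x,y,z [1.5, -1.5, 38.6]
shift [ 0.3  1.7 -3. ] turn [ 0.003 -0.001  0.008] deg 0.5
n [-0.444  0.097  0.891] x [ 0.871 -0.19   0.454] F.n -0.3
window corners wrist [[241.0, 138.0], [403.0, 137.0], [390.0, 304.0], [255.0, 304.0]] scene [[312.0, 219.0], [328.0, 241.0], [299.0, 249.0], [283.0, 225.0]]
slide centre scene (np.float64(310.3859537049843), np.float64(224.03995834486943))
```

View pics/m11.png

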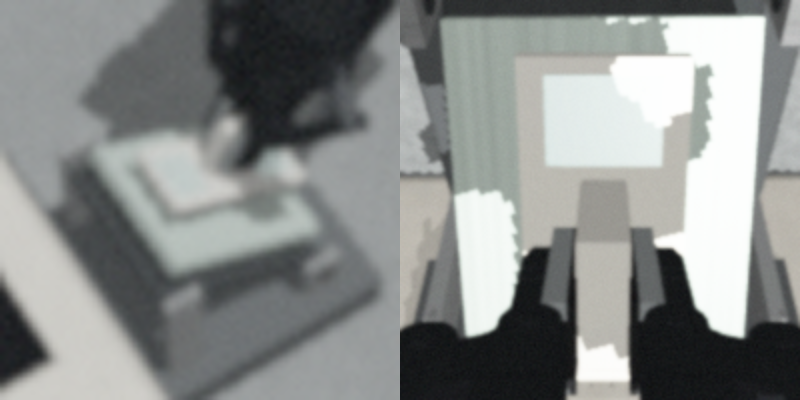

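The last allowed view shows the plate's near corners at (241,138) and (402,138), against a prediction of (241,138) and (403,137). The carrier is centred laterally and parallel to the plate. I'll approach along −n in small steps, watching force and moment.

play_rows([
  [2, 1, -4, 0, 0, 0, -1],
  [2, 0, -4, 0, 0, 0.005, -1],
  [1, 0, -3, 0, 0, 0, -1],
  [0, 0, 0, 0, 0, 0, -1],
])

```text
time_s: 9.92
eef_pos: [646.5, 50.7, 96.1]
ee_rot: [0.235, 0.105, 0.966, -0.027]
force: [-0.3, 0.1, -0.9]
grip_width: 0.13
```

```bash
python3 tgt.py 'h=21'
```

```text
o [  1.6  -0.6 -33.1]
t 9.9167 eef [646.5  50.7  96.1] F [-0.3  0.1 -0.9] M [0.1  0.33 0.01] grip 0.13
slide-window x,y,z [3.4, 0.6, 29.4]
shift [ 0.5 -0.6 -9.1] turn [0.004 0.005 0.002] deg 0.4
n [-0.444  0.097  0.891] x [ 0.871 -0.19   0.454] F.n -0.7
```

play_rows([
  [0, 0, -5, 0.003, 0.005, 0, -1],
  [0, 0, -1, 0, 0, 0, -1],
  [0, 0, 0, 0, 0, 0, -1],
])

```text
time_s: 10.17
eef_pos: [646.8, 50.7, 90.2]
ee_rot: [0.232, 0.105, 0.967, -0.026]
force: [-0.4, -0.1, 1.6]
grip_width: 0.131
```

```bash
python3 tgt.py 'h=21'
```

```text
o [  1.6  -0.6 -33.1]
t 10.1667 eef [646.8  50.7  90.2] F [-0.4 -0.1  1.6] M [0.04 0.15 0.05] grip 0.131
slide-window x,y,z [1.2, 0.7, 24.0]
shift [ 0.1 -0.7 -3.2] turn [0.001 0.001 0.002] deg 0.1
n [-0.444  0.097  0.891] x [ 0.871 -0.19   0.454] F.n 1.5
```

play_rows([
  [1, 0, -2, 0, 0, 0, -1],
  [0, 0, 0, 0, 0, 0, -1],
  [0, 0, 0, 0, 0, 0, -1],
])

```text
time_s: 10.42
eef_pos: [647.8, 50.6, 88.4]
ee_rot: [0.233, 0.105, 0.967, -0.026]
force: [-2.8, 0.1, 1.7]
grip_width: 0.128
```

```bash
cat > av.py <<'E'
from tgt import *
F=[];M=[];P=[];A=[]
for i in range(6):
    s=sense();F.append(s['force']);M.append(s['wrist_torque']);P.append(s['eef_pos']);A.append(s['ee_rot']);optics.capture('top')
print('Fav',np.mean(F,0).round(2),'sd',np.std(F,0).round(2),'Mav',np.mean(M,0).round(3),'sd',np.std(M,0).round(3),'P',np.mean(P,0).round(2))
Rm=R(np.mean(A,0));print('tool M',Rm.inv().apply(np.mean(M,0)).round(3),'tool F',Rm.inv().apply(np.mean(F,0)).round(2),'tilt',np.degrees(np.arccos(-Rm.as_matrix()[2,2])).round(2))
report(h=21)
E
python3 av.py
```

```text
Fav [-2.46  0.05  1.34] sd [0.37 0.51 0.54] Mav [-0.016  0.365 -0.113] sd [0.02  0.028 0.035] P [647.83  50.63  88.39]
tool M [0.135 0.353 0.058] tool F [ 1.54 -0.48 -2.29] tilt 27.07
t 10.7167 eef [647.8  50.6  88.4] F [-1.5  0.2  1.2] M [-0.09  0.4  -0.11] grip 0.132
slide-window x,y,z [1.3, 0.8, 22.0]
shift [-0.9 -0.6 -1.5] turn [0.001 0.001 0.002] deg 0.1
n [-0.444  0.097  0.891] x [ 0.871 -0.19   0.454] F.n 1.8
```

Contact is made with the plate pressed about 2 mm. To check slope flushness, I'll tilt +3° and −3° and watch the moment flip.

play_rows([
  [-2, 0, 3, -0.011, -0.051, 0, -1],
  [0, 0, 0, 0, 0, 0, -1],
  [1, 0, -3, 0, 0, 0, -1],
  [0, 0, 0, 0, 0, 0, -1],
  [0, 0, 0, 0, 0, 0, -1],
])

```text
time_s: 11.13
eef_pos: [647.6, 50.6, 88.4]
ee_rot: [0.258, 0.104, 0.96, -0.028]
force: [-2.5, 0.4, 0.8]
grip_width: 0.129
```

```bash
python3 av.py
```

```text
Fav [-2.5   0.5   1.34] sd [0.39 0.22 0.55] Mav [0.116 0.628 0.002] sd [0.019 0.025 0.038] P [647.58  50.61  88.44]
tool M [ 0.018  0.639 -0.013] tool F [ 1.53 -0.05 -2.44] tilt 30.07
t 11.4333 eef [647.6  50.6  88.6] F [-2.1  0.   0.6] M [ 0.14  0.66 -0.1 ] grip 0.131
slide-window x,y,z [-0.6, 0.7, 22.1]
shift [-0.6 -0.5 -1.7] turn [0.012 0.053 0.002] deg 3.1
n [-0.444  0.097  0.891] x [ 0.871 -0.19   0.454] F.n 1.5
```

play_rows([
  [-2, 0, 3, 0.022, 0.102, 0, -1],
  [0, 0, 0, 0, 0, 0, -1],
  [1, 0, -3, 0, 0, 0, -1],
  [0, 0, 0, 0, 0, 0, -1],
  [0, 0, 0, 0, 0, 0, -1],
])

```text
time_s: 11.85
eef_pos: [646.9, 50.7, 87.9]
ee_rot: [0.21, 0.106, 0.972, -0.023]
force: [-2.0, 0.3, 2.7]
grip_width: 0.133
```

```bash
python3 av.py
```

```text
Fav [-2.02 -0.16  2.16] sd [0.39 0.36 0.35] Mav [-0.062  0.156 -0.073] sd [0.041 0.056 0.016] P [646.81  50.68  88.05]
tool M [0.116 0.139 0.028] tool F [ 0.88 -0.59 -2.77] tilt 24.33
t 12.15 eef [646.7  50.7  88.2] F [-2.8 -0.4  2.4] M [-0.03  0.17 -0.03] grip 0.125
slide-window x,y,z [1.9, 0.6, 22.3]
shift [ 0.2 -0.6 -1.2] turn [-0.01  -0.047  0.002] deg 2.7
n [-0.444  0.097  0.891] x [ 0.871 -0.19   0.454] F.n 3.3
```

The moment flips sign either side of about 27.5–28°, in line with the image fit, so I'll set the tilt to 28° and press to about 4 mm.

play_rows([
  [-2, 0, 3, -0.014, -0.063, 0, -1],
  [0, 0, 0, 0, 0, 0, -1],
  [1, 0, -3, 0, 0, 0, -1],
  [1, 0, -2, 0, 0, 0, -1],
  [0, 0, 0, 0, 0, 0, -1],
])

```text
time_s: 12.57
eef_pos: [646.8, 50.6, 85.1]
ee_rot: [0.24, 0.105, 0.965, -0.026]
force: [-3.7, 1.1, 1.3]
grip_width: 0.131
```

```bash
sed -i 's/h=21)/sl=28,h=20)/' av.py; python3 av.py
```

```text
Fav [-3.06  0.33  2.08] sd [0.7  0.68 0.53] Mav [ 0.036  0.41  -0.059] sd [0.018 0.05  0.047] P [646.74  50.65  85.3 ]
tool M [0.074 0.408 0.027] tool F [ 1.73 -0.33 -3.27] tilt 27.92
t 12.8667 eef [646.6  50.7  85.5] F [-3.7 -0.8  1.4] M [-0.02  0.4  -0.09] grip 0.133
slide-window x,y,z [-1.2, 0.6, 19.9]
shift [ 0.9 -0.8  0.7] turn [ 0.    -0.001  0.002] deg 0.1
n [-0.459  0.1    0.883] x [ 0.863 -0.188  0.469] F.n 2.8
```

The net normal force is about 3.8 N and the travel since contact about 4 mm, so the two agree at roughly half travel. Everything is at rest and centred, so I'll hand in.

```bash
python3 -c "
from h import *
s=sense();print(s['eef_pos'],s['force'],s['dq'].round(3),s['grip_width']);print(ctrl.finish_job())"
```

```text
[646.6421719   50.67980981  85.48858404] [-3.73684102 -0.82092767  1.36546518] [-0.001 -0.002  0.002 -0.001 -0.002  0.001] 0.1332735486492743
the job is handed in; nothing more can be done
None
```

I pressed the middle-sized plunger to its stop, picked up the carrier by its tab, tilted it to about 28° and handed in with it still gripped and pressed on the stage plate. No verdict came back, so success rests on my own checks.

**Final checks**
- **Plate:** the normal force was about 3.8 N net, with about 4 mm of travel since first contact. Both point to roughly half travel.
- **Centring:** my estimate puts the carrier within about 1–2 mm of the window centre. In the hover view, the plate's near corners were within about 1–2 px of where I predicted.
- **Rest and grip:** the arm was at rest, and the grip opening was 0.133, about 11 mm on the 12 mm tab.

**What disagreed or is less certain**
- **Finger tips:** they sat about 26 mm behind the reported TCP. Plunger contact and the wrist pictures both showed this, so I corrected for it along the tool axis.
- **Stop press:** my last push on the plunger reached about 72 N on the tool's vertical force. That is below the 120 N wrist limit, and it came through the finger tips rather than the gripper body.
- **Slope:** the corner fits gave 26.7–28.4° and the moment test about 28°, so I expect 1–1.5° of uncertainty.
- **Direction of the slope:** the views put it between −11.7° and −15.4°, and I used −12.3°. That leaves at most about 3° of error against the 7° allowed.
- **Not checked:** I did not look again at the plunger after releasing it, nor re-check where the bystanders ended up.

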